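Flip the wide pot's hinged lid open

TASK

Two ceramic pots with hinged lids stand on the potter's bench; put a fingertip under the tongue of the wider pot's lid and push the lid gently up and over its balance point, so that it rests fully open, leaning back by its own weight. Nothing is to be gripped, lifted or carried: the wide pot stays standing where it is, the narrow pot stays shut, and everything else on the bench is left alone.

Things in the scene. Friction and masses are not known exactly. Their poses are not given: they have to be found in the camera images.
- wide_pot: The wider pot, stoneware, loose, about 0.95 kg, 120 mm across and 95 mm high to the rim (outer diameter 114 mm at the rim, 120 mm at most). Origin at the centre of its underside, z up. Its own +x points from the lid's tongue towards the hinge, so the tongue sticks out to its -x and the hinge is at its +x side. The lid, of the same stoneware, is a 124 mm disc about 9 mm thick with a 22 mm wide knob in the middle that rises 29 mm above the rim.
- wide_lid (a joint): Angle of the wide pot's lid (rad): 0 shut, growing as the tongue goes up and back over the hinge, stop at 2.0 (leaning back about 25 degrees past upright). Lid about 0.16 kg (may be 30 percent lighter or 40 percent heavier), nearly free hinge. It balances at about 1.5: below that it falls shut, above that it falls back to the stop and stays.
- wide_lid_tongue (a point): Middle of the lower outer edge of the wide lid's tongue; moves with the lid. The tongue is a flat tab, 34 mm wide, 8 mm thick, that leaves the lid's front rim (95 mm up) and slopes up outwards at 35 degrees. Shut, this edge is 118 mm above the bench and 25 mm out from the pot's side, with nothing over 15 mm tall below or before it. 1 to 4 N up and towards the hinge raises the lid.
- wide_pot_hinge (a point): Centre of the wide lid's hinge axis, at the back of the rim, 97 mm above the bench, 66 mm from the pot's centre along the pot's +x. The axis runs along the pot's y. With the lid shut the tongue's edge is 151 mm before the axis and 21 mm above it; it swings on a 152 mm radius, up to 249 mm above the bench.
- narrow_pot: The narrower pot of the same make, 80 mm across and 80 mm high, loose, about 0.55 kg, with its own hinged lid and tongue; to be left shut. Origin at the centre of its underside; its tongue points to its -x.
- narrow_lid (a joint): Angle of the narrow pot's lid (rad), 0 shut; to be left shut.
- vase: Glazed grey vase, 100 mm across and 170 mm high, loose. Origin at the centre of its underside.
- caliper: Yellow plastic caliper lying flat, 160 mm long along its x, 56 mm across the jaws, 11 mm high, loose. Origin under the middle of its beam.
- paddle: Wooden paddle lying flat, 285 mm long along its x, 60 mm wide, 14 mm high, loose. Origin under its middle.
- banding_wheel: Aluminium banding wheel (small turntable), 164 mm across and 54 mm high, loose, 1.6 kg. Origin at the centre of its underside.
- bowl: Small terracotta bowl, 100 mm across and 45 mm high, loose. Origin at the centre of its underside.
- trim_tool: Trimming tool with wooden handle and steel loop, lying flat, 160 mm long along its x, 14 mm high, loose. Origin under its middle.
Mind the look-alikes: they are no part of the job. What is shaped like the wide_pot but brown is not meant. Leave any green look-alike of the narrow_pot alone.

How it is judged:
On the way:
1. the fingers lift the wide pot's lid by pushing it (lid at least 0.2 rad up, fingers touching it) (value of joint wide_lid above 0.2 rad and contact force between the fingers and wide_pot above 0.1 N), for 0.05 s.
At the end, for the whole second after the job is handed in: The wide pot's lid rests beyond 1.85 rad (stop at 2.0) and still; the wide pot stands upright (within 0.05 rad) within 30 mm of where it stood; the narrow pot is shut (lid under 0.1 rad) and within 30 mm of its place; every other thing is within 25 mm of its place (value of joint wide_lid above 1.85 rad and velocity of joint wide_lid between -0.1 and 0.1 rad/s and distance of each of wide_pot, narrow_pot from where it was at the start of the episode below 0.03 m and angle between wide_pot's own z axis and vertical below 0.05 rad and linear speed of wide_pot below 0.02 m/s and value of joint narrow_lid below 0.1 rad and distance of each of vase, caliper, paddle, banding_wheel, bowl, trim_tool from where it was at the start of the episode below 0.025 m); the robot touches nothing.
It fails at once if the wide pot is lifted, tipped or shoved (8 mm up, 0.15 rad, or 30 mm) (height (world z) of wide_pot above 0.008 m or angle between wide_pot's own z axis and vertical above 0.15 rad or distance of wide_pot from where it was at the start of the episode above 0.03 m).
It fails at once if the wide pot or its lid is pressed or gripped with more than 15 N (contact force between the fingers and wide_pot above 15 N).
It fails at once if the narrow pot is opened, lifted or moved (lid 0.15 rad, 30 mm) (value of joint narrow_lid above 0.15 rad or distance of narrow_pot from where it was at the start of the episode above 0.03 m).
It fails at once if a bystander is moved more than 25 mm or the vase tips (distance of any of vase, caliper, paddle, banding_wheel, bowl, trim_tool from where it was at the start of the episode above 0.025 m or angle between vase's own z axis and vertical above 0.3 rad).
It also fails if it takes over 43 s, if anything falls off the work surface, if the arm or the gripper's body presses on something with over 40 N, if the wrist force passes 120 N, or if a joint passes its speed limit or range.

ROBOT

A 6-joint arm with a two-finger parallel gripper is mounted at the origin on the work surface. World frame = base frame: x ahead of the robot, y to its left, z up, the work surface at z = 0. Lengths are in m, angles in rad, forces in N, time in s.
With the tool pointing down it reaches from about 0.3 to 0.825 m from the base axis. Payload 5.4 kg.
Tool frame: the origin (TCP) lies at the very end of the fingers, on their centre line; the grasp point (between the pads) lies 19 mm behind it; z points along the fingers, x is the direction in which the jaws open and shut, and the axes are right-handed (so a half turn about z gives the same grasp; the last joint's range is limited). The gripper opens to 92 mm and grips with 3 to 60 N. Pads are 20 mm wide; open, the fingers measure 128 mm over their backs; the gripper's body (75 mm by 189 mm) begins 69 mm behind the grasp point.
Start: joints at [-1.431, 0.158, 1.597, -0, 1.386, -0.21], TCP at [0.197, -0.54, 0.215] pointing down, gripper open.
Joint ranges: [-2.91, 2.91], [-0.94, 2.29], [0.18, 2.7], [-1.29, 4.43], [0.17, 2.64], [-3, 3]. Speed limits (rad/s): [2.57, 2.57, 3.14, 3.14, 3.14, 3.14].

INTERFACE

Orientations are given as a rotation vector (axis times angle).
In Python, from workcell import bot gives the robot as it stands. Calls block until the motion is done:
- bot.goto(position, orientation): joint-space move of the TCP to a pose.
- bot.line_to(position, rot=None, max_speed=0.15): straight line of the TCP; rot=None keeps the orientation; max_speed is the mean speed in m/s.
- bot.set_joints(angles): joint-space move.
- bot.set_gripper(opening, newtons=None): opening from 0.0 (shut) to 1.0 (fully open); newtons is the grip in N (None keeps the last); returns when the fingers have stopped.
- bot.hold(seconds).
- bot.inverse_kinematics(position, orientation): joint angles nearest the present ones, or None.
- bot.read_camera(name): name is "scene" or "top" or "wrist"; returns a dict with "pixels" (400x640x3 uint8, blue, green, red), "fx", "fy", "cx", "cy" (pixels), "R" (3x3) and "t" (3): a world point X has camera coordinates R X + t. Camera axes: x right, y down, z forward; pixel columns grow to the right and rows downward; lengths in m; the calibration is good to about 2 mm. A picture is of the moment at which its call begins. There is no depth.
A pose or a line that the arm cannot do raises bot.MotionError and nothing moves.
- bot.job_done(): hands the job in, once; it reports no verdict.
Readings, each from a call of its own:
- bot.current_clock(): time.
- bot.current_joints(): joint angles.
- bot.current_joint_vel(): joint speeds.
- bot.current_effort(): joint torques, N m.
- bot.current_ee_pos(): TCP position.
- bot.current_tool_rot(): TCP orientation.
- bot.current_contact_force(): force on the tool from outside, world axes, zero at the start.
- bot.current_ft_torque(): the same for the moment, N m.
- bot.current_opening(): opening from 0.0 (shut) to 1.0 (fully open).
Only numpy, scipy, OpenCV 4.12 (cv2) and the standard library are available. Lean on these libraries where they do the work, as an engineer would, in place of code of your own. Each camera call takes 0.05 s, during which the arm holds its last target.

## Working session

There is one attempt and no reset: what is moved stays moved. The work goes in short steps, each a Python script; the robot and the scene stay as the last script left them, time stands still between calls to the robot, and variables do not carry over. Pictures are saved under pics/ and viewed, and the job is handed in when it is done.

```bash
mkdir -p pics; ls
python3 - <<'E'
from workcell import bot
import cv2,pickle
d={}
for n in ["scene","top","wrist"]:
    c=bot.read_camera(n); d[n]=c; cv2.imwrite(f"pics/{n}0.png",c["pixels"]); print(n,c["fx"],c["fy"],c["cx"],c["cy"],c["R"],c["t"])
pickle.dump(d,open("cams0.pkl","wb"))
print(bot.current_clock(),bot.current_tool_rot())
E
```

```text
pics
scene 500.9593612252164 500.9593612252164 321.90749554869353 204.8569908369629 [[ 0.50076376  0.86556754  0.00533754]
 [ 0.59523157 -0.33987404 -0.72813805]
 [-0.62843857  0.36780222 -0.68540972]] [-0.30683703 -0.27700364  1.97178427]
top 411.44081274521756 411.44081274521756 320.97317112395575 197.3573410051707 [[-0.02404978 -0.99966067 -0.0100075 ]
 [-0.99517694  0.0248918  -0.09488544]
 [ 0.09510235  0.00767726 -0.99543789]] [0.02877359 0.58611273 1.09808485]
wrist 282.66755398173063 282.66755398173063 323.180365091865 200.82991268542747 [[ 0.34299956 -0.93933225 -0.00249489]
 [-0.90245965 -0.33027     0.27656519]
 [-0.26061059 -0.0926102  -0.96099192]] [-0.57411009 -0.03063135  0.39136635]
0.15 [-2.57324417e+00  1.80041174e+00  1.54010377e-03]
```

View pics/scene0.png

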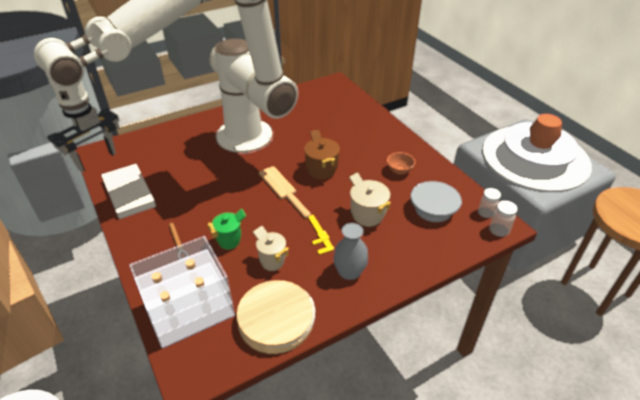

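View pics/top0.png

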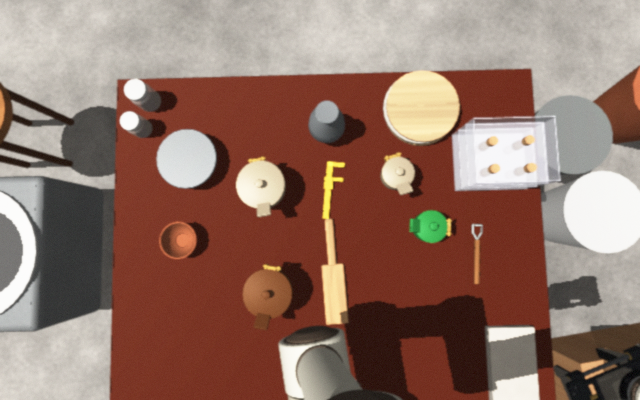

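View pics/wrist0.png

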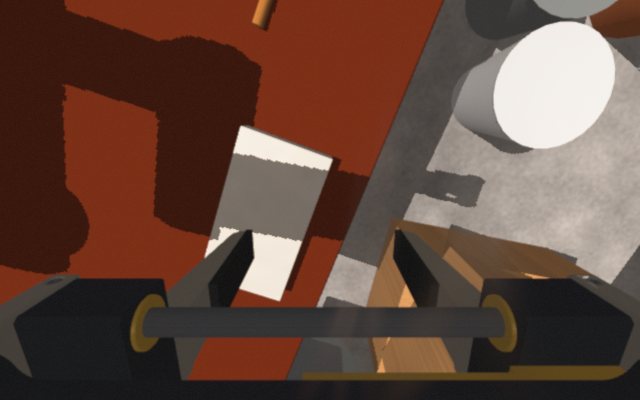

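The cream wide pot is at top-image (261,185), with its tongue near (264,210) facing the base and its yellow hinge near (257,159). The brown look-alike is at (267,293). I'll enlarge the views to measure.

Run:
```python
import pickle,cv2,numpy as np
d=pickle.load(open("cams0.pkl","rb"))
a=cv2.resize(d["top"]["pixels"][145:225,220:300],None,fx=7,fy=7,interpolation=cv2.INTER_CUBIC)
cv2.imwrite("pics/topz.png",a)
a=cv2.resize(d["scene"]["pixels"][165:235,335:405],None,fx=8,fy=8,interpolation=cv2.INTER_CUBIC)
cv2.imwrite("pics/scz.png",a)
```

```text
(no output)
```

View pics/topz.png

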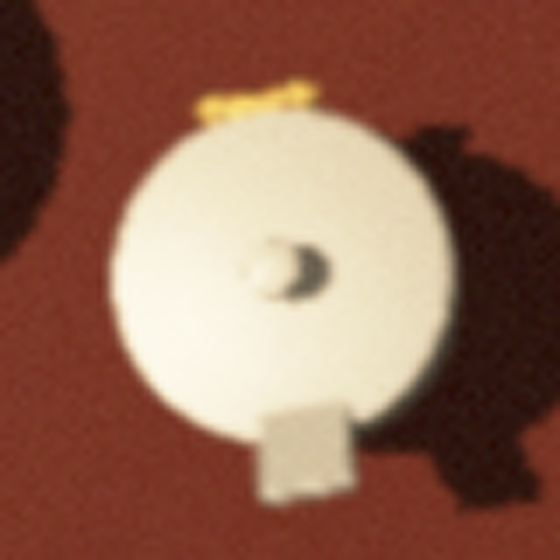

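View pics/scz.png

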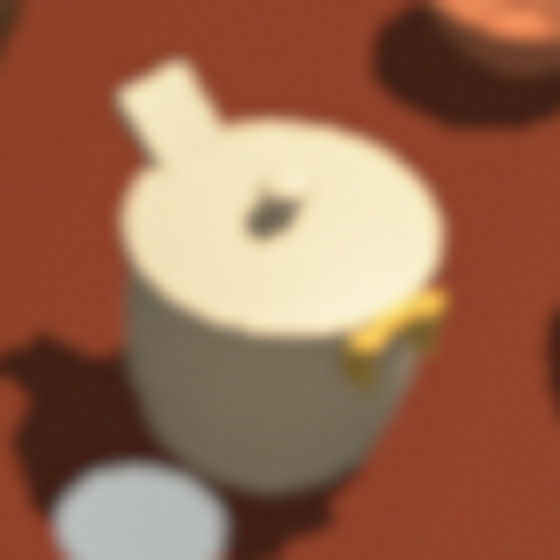

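```bash
cat > h.py <<'E'
import numpy as np,cv2
def proj(c,X):
    X=np.atleast_2d(X); p=X@np.array(c["R"]).T+np.array(c["t"])
    return np.c_[c["fx"]*p[:,0]/p[:,2]+c["cx"],c["fy"]*p[:,1]/p[:,2]+c["cy"]]
def ray(c,u,z):
    R=np.array(c["R"]);C=-R.T@np.array(c["t"]);d=R.T@np.array([(u[0]-c["cx"])/c["fx"],(u[1]-c["cy"])/c["fy"],1]);return C+d*(z-C[2])/d[2]
def pot2w(q,P):
    P=np.atleast_2d(P);c,s=np.cos(q[2]),np.sin(q[2]);return np.c_[q[0]+c*P[:,0]-s*P[:,1],q[1]+s*P[:,0]+c*P[:,1],P[:,2]]
E
python3 - <<'E'
import pickle;from h import *
from scipy.optimize import least_squares
d=pickle.load(open("cams0.pkl","rb"));T,S=d["top"],d["scene"]
for c in (T,S): print("cam",-np.array(c["R"]).T@np.array(c["t"]))
t=lambda x,y:((x+.5)/7-.5+220,(y+.5)/7-.5+145)
s=lambda x,y:((x+.5)/8-.5+335,(y+.5)/8-.5+165)
print("disc c",ray(T,t(283,274),.100),"hinge",ray(T,t(258,103),.1),"tongue",ray(T,t(309,495),.118), ray(T,t(262,503),.118),ray(T,t(356,487),.118))
lo=lambda y:[-.085,y,.118]; up=lambda y:[-.0804,y,.1246]
obs=[(T,t(283,274),[0,0,.102]),(T,t(258,103),[.066,0,.100]),(T,t(262,503),lo(.017)),(T,t(356,487),lo(-.017)),
(S,s(118,97),up(-.017)),(S,s(185,60),up(.017))]
f=lambda q:np.concatenate([proj(c,pot2w(q,P))[0]-u for c,u,P in obs])
r=least_squares(f,[.5,.15,0.1],loss="soft_l1");print(r.x,f(r.x).reshape(-1,2).round(2))
q=r.x
for n,c,sz in(("top",T,(145,220,80,7)),("scene",S,(165,335,70,8))):
    y0,x0,w,k=sz
    a=cv2.resize(c["pixels"][y0:y0+w,x0:x0+w],None,fx=k,fy=k,interpolation=cv2.INTER_CUBIC)
    th=np.linspace(0,2*np.pi,40)
    P=np.r_[[lo(.017),lo(-.017),up(.017),up(-.017),[.066,0,.097],[.066,.02,.097],[.066,-.02,.097]],np.c_[.062*np.cos(th),.062*np.sin(th),0*th+.104],np.c_[.062*np.cos(th),.062*np.sin(th),0*th+.095]]
    for u in proj(c,pot2w(q,P)): cv2.circle(a,tuple(int(v) for v in ((u-[x0,y0]+.5)*k-.5)),3,(255,0,0),-1)
    cv2.imwrite(f"pics/fit_{n}.png",a)
for nm,px in(("caliper",(330,190)),("paddle",(334,290)),("bowl",(180,241)),("brownpot",(267,293)),("browntongue",(262,321))):
    print(nm,ray(T,px,.02 if 'b' !=nm[0] else .05))
E
```

```text
cam [0.47954742 0.00574414 1.14897679]
cam [ 1.55767946 -0.55378481  1.15142097]
disc c [0.61894292 0.16983947 0.1       ] hinge [0.68289371 0.17845876 0.1       ] tongue [0.53644217 0.1584845  0.118     ] [0.53398694 0.17538831 0.118     ] [0.53889789 0.1415773  0.118     ]
[0.61983932 0.169601   0.13887927] [[-0.03 -0.45]
 [-0.12 -0.88]
 [ 0.29  0.26]
 [ 0.23  0.35]
 [ 0.23 -0.97]
 [-0.09 -0.49]]
caliper [ 0.60718177 -0.01095261  0.02      ]
paddle [ 0.33553987 -0.01464463  0.02      ]
bowl [0.47711433 0.39269836 0.05      ]
brownpot [0.33562509 0.16212555 0.05      ]
browntongue [0.26404148 0.17603391 0.05      ]
```

View pics/fit_top.png

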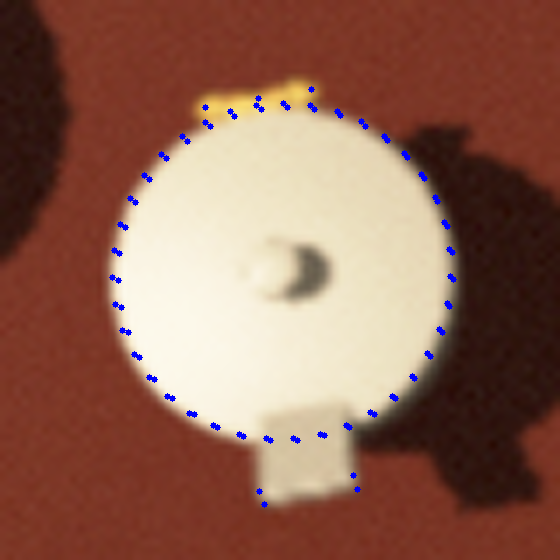

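View pics/fit_scene.png

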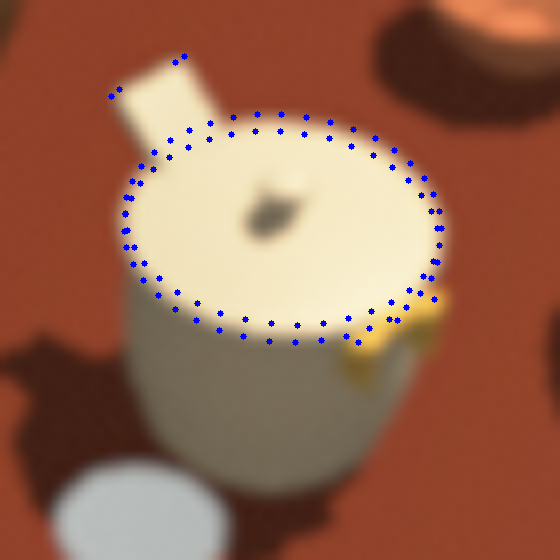

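```bash
cat >> h.py <<'E'
from scipy.spatial.transform import Rotation as Ro
Q=np.array([.6194,.1697,.139]); HX,HZ=.066,.097; H=.010
def rotv(al,sgn):
    c,s=np.cos(Q[2]),np.sin(Q[2])
    z=np.array([c*np.cos(al),s*np.cos(al),-np.sin(al)]); x=sgn*np.array([-s,c,0.]); y=np.cross(z,x)
    return Ro.from_matrix(np.c_[x,y,z]).as_rotvec()
def tcp(th,al,inn=.010,gap=0.):
    e=np.array([-.085-HX,.118-HZ])+inn*np.array([np.cos(np.radians(35)),-np.sin(np.radians(35))])
    e=e-gap*np.array([np.sin(np.radians(35)),np.cos(np.radians(35))])
    c,s=np.cos(th),np.sin(th)      # opening: -x -> +z
    e=np.array([c*e[0]+s*e[1],-s*e[0]+c*e[1]])
    n=np.array([np.sin(al),np.cos(al)])
    p=e-H*n+np.array([HX,HZ])
    return pot2w(Q,[p[0],0,p[1]])[0]
def alpha(th,a0=35,amax=90): return min(np.radians(a0)+.75*th,np.radians(amax))
E
python3 - <<'E'
from h import *;from workcell import bot
import pickle;d=pickle.load(open("cams0.pkl","rb"))["wrist"]
C=-np.array(d["R"]).T@np.array(d["t"]);Rt=Ro.from_rotvec(bot.current_tool_rot()).as_matrix()
print("cam in tool",Rt.T@(C-bot.current_ee_pos()))
for sg in(1,-1):
  print(sg,"y of tool world z",Ro.from_rotvec(rotv(.6,sg)).as_matrix()[:,1])
  for a0 in (25,35,45):
    for th in(0,.5,1.,1.4,1.7):
      al=alpha(th,a0);r=bot.inverse_kinematics(tcp(th,al),rotv(al,sg));print(a0,th,tcp(th,al).round(3),None if r is None else np.round(r,2))
E
```

```text
cam in tool [ 0.00028341 -0.07894609 -0.16924672]
1 y of tool world z [0.55919652 0.07823281 0.82533561]
25 0 [0.539 0.158 0.103] [-0.01 -0.06  2.56  2.86  0.5   1.75]
25 0.5 [0.561 0.161 0.172] [ 0.03 -0.27  2.28  0.2   0.38 -1.83]
25 1.0 [0.612 0.169 0.222] [ 0.06  0.02  1.78  0.03  0.96 -1.66]
25 1.4 [0.666 0.176 0.239] [ 0.08  0.37  1.3   0.    1.39 -1.63]
25 1.7 [0.708 0.182 0.237] [ 0.09  0.56  1.05 -0.    1.53 -1.62]
35 0 [0.538 0.158 0.104] [ 0.01 -0.18  2.5   2.46  0.17  2.17]
35 0.5 [0.56  0.161 0.173] [ 0.04 -0.2   2.14  0.09  0.62 -1.73]
35 1.0 [0.611 0.169 0.223] [ 0.07  0.14  1.62  0.02  1.18 -1.64]
35 1.4 [0.666 0.176 0.24 ] [ 0.08  0.44  1.2  -0.    1.5  -1.63]
35 1.7 [0.708 0.182 0.237] [ 0.09  0.56  1.05 -0.    1.53 -1.62]
45 0 [0.536 0.158 0.105] [ 0.02 -0.21  2.4   0.47  0.18 -2.12]
45 0.5 [0.559 0.161 0.175] [ 0.05 -0.1   2.    0.05  0.84 -1.68]
45 1.0 [0.611 0.169 0.225] [ 0.08  0.27  1.44  0.    1.39 -1.63]
45 1.4 [0.666 0.176 0.24 ] [ 0.08  0.44  1.2  -0.    1.5  -1.63]
45 1.7 [0.708 0.182 0.237] [ 0.09  0.56  1.05 -0.    1.53 -1.62]
-1 y of tool world z [-0.5
[... 247 characters left out ...]
[0.08 0.37 1.3  0.   1.39 1.51]
25 1.7 [0.708 0.182 0.237] [0.09 0.56 1.05 0.   1.53 1.52]
35 0 [0.538 0.158 0.104] [ 0.01 -0.18  2.5   2.46  0.17 -0.97]
35 0.5 [0.56  0.161 0.173] [ 0.04 -0.2   2.14  0.09  0.62  1.42]
35 1.0 [0.611 0.169 0.223] [0.07 0.14 1.62 0.02 1.18 1.5 ]
35 1.4 [0.666 0.176 0.24 ] [0.08 0.44 1.2  0.   1.5  1.52]
35 1.7 [0.708 0.182 0.237] [0.09 0.56 1.05 0.   1.53 1.52]
45 0 [0.536 0.158 0.105] [ 0.02 -0.21  2.4   0.47  0.18  1.02]
45 0.5 [0.559 0.161 0.175] [ 0.05 -0.1   2.    0.05  0.84  1.46]
45 1.0 [0.611 0.169 0.225] [0.08 0.27 1.44 0.   1.39 1.51]
45 1.4 [0.666 0.176 0.24 ] [0.08 0.44 1.2  0.   1.5  1.52]
45 1.7 [0.708 0.182 0.237] [0.09 0.56 1.05 0.   1.53 1.52]
```

```bash
cat >> h.py <<'E'
A35=np.radians(35)
def alpha(th,a0=52): return min(np.radians(a0)+th,np.pi/2)
def tcp(th,al,inn=.014,gap=0.,back=0.):
    c,s=np.cos(th),np.sin(th); e=np.array([-.085-HX,.118-HZ])
    e=np.array([c*e[0]+s*e[1],-s*e[0]+c*e[1]])
    b=max(al,A35+th); e=e+inn*np.array([np.cos(b),-np.sin(b)])
    n=np.array([np.sin(al),np.cos(al)]); z=np.array([np.cos(al),-np.sin(al)])
    p=e-(H+gap)*n-back*z+np.array([HX,HZ])
    return pot2w(Q,[p[0],0,p[1]])[0]
SG=-1
E
python3 - <<'E'
from h import *;from workcell import bot
a=alpha(0)
ok=lambda p,r:(lambda j:None if j is None else np.round(j,2))(bot.inverse_kinematics(p,r))
print(tcp(0,a,gap=.008,back=.13),ok(tcp(0,a,gap=.008,back=.13),rotv(a,SG)))
print(tcp(0,a,gap=.008),ok(tcp(0,a,gap=.008),rotv(a,SG)))
for th in np.arange(0,1.75,.2): al=alpha(th);print(round(th,1),tcp(th,al).round(3),ok(tcp(th,al),rotv(al,SG)))
E
```

```text
[0.45044451 0.14606276 0.19832734] [-0.01 -0.7   2.45  0.13  0.73  1.36]
[0.52970856 0.15715197 0.09588594] [ 0.03 -0.18  2.34  0.21  0.33  1.28]
0.0 [0.536 0.158 0.101] [ 0.03 -0.17  2.32  0.2   0.34  1.3 ]
0.2 [0.54  0.159 0.131] [ 0.05 -0.12  2.13  0.07  0.68  1.44]
0.4 [0.549 0.16  0.159] [ 0.06 -0.    1.9   0.02  0.98  1.48]
0.6 [0.564 0.162 0.185] [0.07 0.16 1.65 0.   1.26 1.5 ]
0.8 [0.586 0.165 0.206] [0.08 0.25 1.51 0.   1.38 1.51]
1.0 [0.611 0.169 0.221] [0.08 0.3  1.41 0.   1.43 1.51]
1.2 [0.637 0.172 0.232] [0.08 0.37 1.32 0.   1.46 1.51]
1.4 [0.664 0.176 0.237] [0.08 0.44 1.21 0.   1.49 1.52]
1.6 [0.692 0.18  0.236] [0.09 0.51 1.11 0.   1.52 1.52]
```

Run:
```python
from h import *;from workcell import bot
a=alpha(0)
bot.set_gripper(0.0)
p=np.array(bot.current_ee_pos());bot.line_to(p+[0,0,.10],max_speed=.25)
bot.goto(tcp(0,a,gap=.008,back=.13)+[0,0,.10],rotv(a,SG)); 
bot.goto(tcp(0,a,gap=.008,back=.13),rotv(a,SG))
print(bot.current_clock(),bot.current_joints(),bot.current_ee_pos(),bot.current_opening(),bot.current_contact_force())
for n in["scene","wrist"]: cv2.imwrite(f"pics/{n}1.png",bot.read_camera(n)["pixels"])
```

```text
5.1083 [-0.00582663 -0.69953461  2.45101271  0.13223484  0.73553011  1.35871564] [0.45102153 0.14577012 0.19924636] 0.005893893038324305 [0.57157928 0.06085732 0.23267953]
```

View pics/scene1.png

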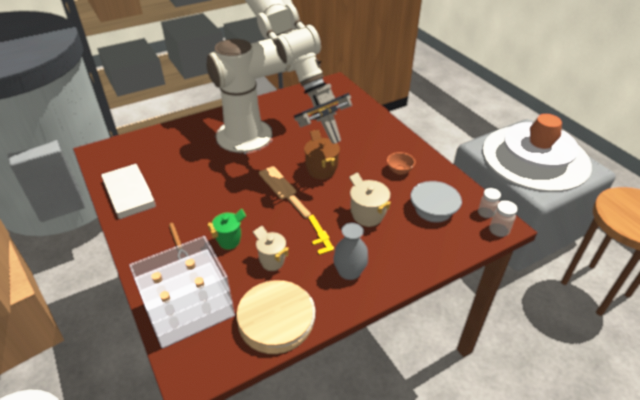

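View pics/wrist1.png

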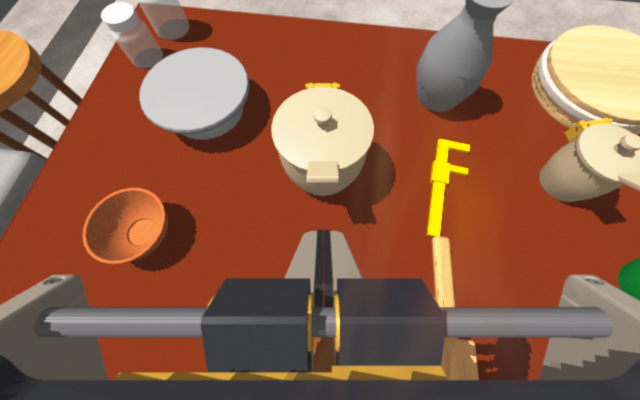

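The wrist view shows the closed fingertips at (323,232), in line with the wide pot's tongue at (323,170), knob and hinge. The bench is undisturbed, so I'll slide in under the tongue and push.

Run:
```python
from h import *;from workcell import bot
a=alpha(0); f=lambda:np.array(bot.current_contact_force()).round(2)
bot.line_to(tcp(0,a,gap=.008,back=.03),max_speed=.08)
print(bot.current_ee_pos(),f())
bot.line_to(tcp(0,a,gap=.008),max_speed=.03)
print(bot.current_clock(),bot.current_ee_pos(),f())
f0=f()
for n in["scene","wrist"]: cv2.imwrite(f"pics/{n}2.png",bot.read_camera(n)["pixels"])
```

```text
[0.51155511 0.15463651 0.11997159] [ 0.88 -0.74  0.5 ]
7.7583 [0.52974573 0.15715994 0.0960281 ] [-0.37  0.63 -0.78]
```

View pics/wrist2.png

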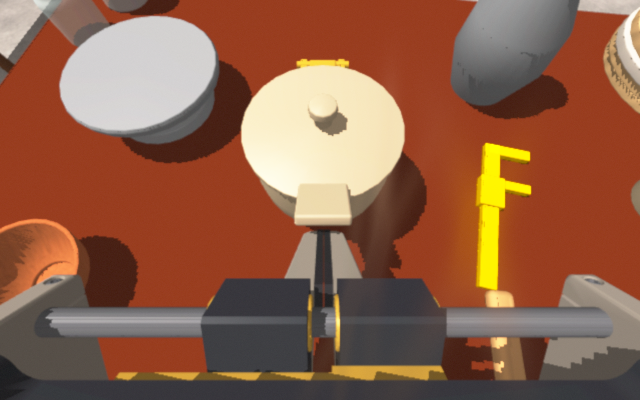

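View pics/scene2.png

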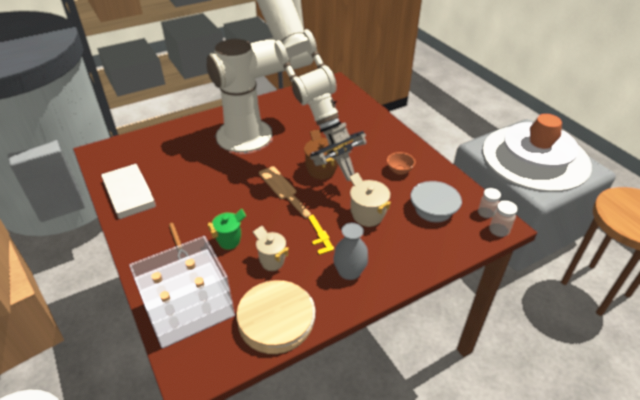

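The tongue at (323,205) now hides the fingertips, so they are under it, centred and not yet touching. Next I'll lift to about 0.4 rad with a force guard.

```bash
cat >> h.py <<'E'
def push(bot,t0,t1,step=.1,sp=.04,lim=7):
    n=max(1,int(round((t1-t0)/step)))
    for th in np.linspace(t0,t1,n+1):
        al=alpha(th); bot.line_to(tcp(th,al),rotv(al,SG),max_speed=sp)
        F=np.array(bot.current_contact_force());print(round(th,2),F.round(2),round(bot.current_clock(),1))
        if np.linalg.norm(F)>lim: print("STOP");return False
    return True
E
python3 - <<'E'
from h import *;from workcell import bot
push(bot,0,.4)
for n in["scene","wrist"]: cv2.imwrite(f"pics/{n}3.png",bot.read_camera(n)["pixels"])
E
```

```text
0.0 [-1.25 -1.24  0.15] 8.2
0.1 [-4.83 -0.48 -0.28] 8.7
0.2 [-5.3  -0.18 -0.24] 9.3
0.3 [-5.15 -0.51  0.94] 9.8
0.4 [-5.12 -0.57  1.29] 10.3
```

View pics/wrist3.png

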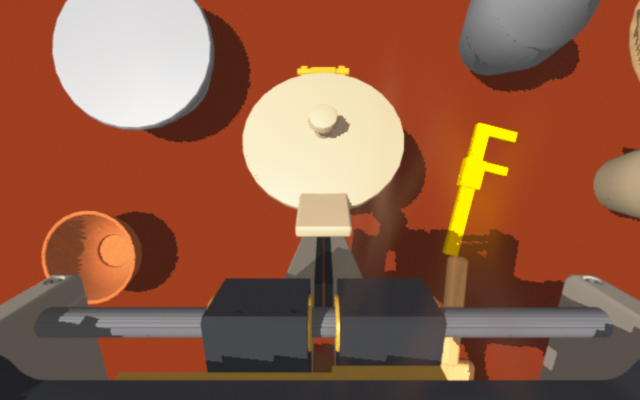

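View pics/scene3.png

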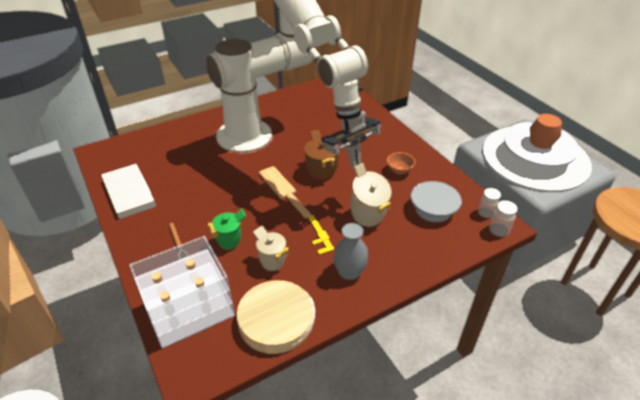

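The lid is up about 0.4 rad, but the push is mostly horizontal at about 5 N. I'll check whether the pot slid.

Run:
```python
import cv2,numpy as np
a=cv2.imread("pics/scene0.png");b=cv2.imread("pics/scene3.png")
z=lambda i:cv2.resize(i[165:235,335:405],None,fx=5,fy=5,interpolation=cv2.INTER_CUBIC)
cv2.imwrite("pics/cmp3.png",np.hstack([z(a),z(b)]))
g=lambda i:cv2.cvtColor(i,cv2.COLOR_BGR2GRAY)
t=g(a)[204:232,352:384]; r=cv2.matchTemplate(g(b)[196:240,342:394],t,cv2.TM_CCOEFF_NORMED);print(cv2.minMaxLoc(r),"expect",(10,8))
def yel(i):
    m=cv2.inRange(cv2.cvtColor(i,cv2.COLOR_BGR2HSV),(20,150,120),(35,255,255))[195:215,374:396];ys,xs=np.nonzero(m);return len(xs),xs.mean(),ys.mean()
print(yel(a),yel(b))
```

```text
(0.03787771612405777, 0.9473361968994141, (20, 13), (10, 8)) expect (10, 8)
(29, np.float64(9.689655172413794), np.float64(10.827586206896552)) (25, np.float64(9.6), np.float64(11.12))
```

View pics/cmp3.png

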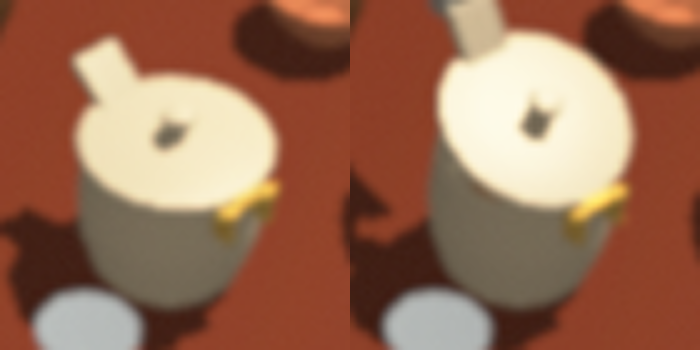

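The pot hasn't moved: the template match shows zero shift and the hinge moved under 0.3 px. I'll continue in small steps.

Run:
```python
from h import *;from workcell import bot
push(bot,.4,1.2,lim=8)
for n in["scene","wrist"]: cv2.imwrite(f"pics/{n}4.png",bot.read_camera(n)["pixels"])
```

```text
0.4 [-3.7  -0.79  2.06] 10.7
0.5 [-3.86 -0.18  1.77] 11.2
0.6 [-3.72 -0.09  2.72] 11.7
0.7 [-3.85 -0.55  1.92] 12.2
0.8 [-1.29  0.38  1.25] 12.8
0.9 [-1.04  1.4   0.82] 13.3
1.0 [-1.58 -1.09  0.35] 13.8
1.1 [-0.2  -0.56  0.8 ] 14.3
1.2 [-0.32 -0.49  0.7 ] 14.8
```

View pics/scene4.png

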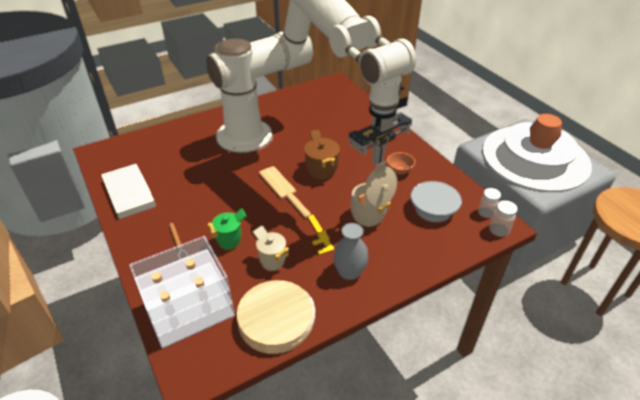

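View pics/wrist4.png

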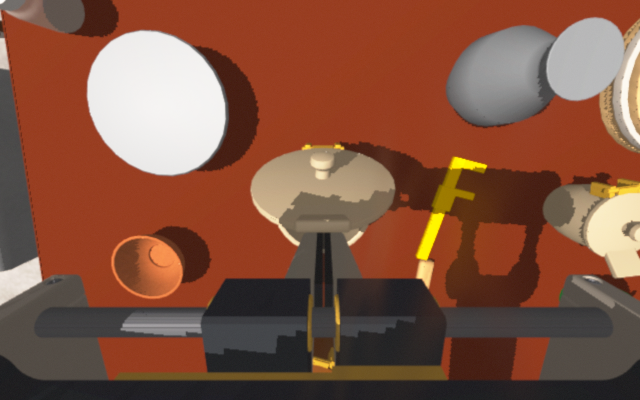

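The lid stands steeply on the fingertips at about 1.2 rad (wrist image, tongue at (323,222)) with forces under 1 N. I'll push it slowly past the balance point.

Run:
```python
from h import *;from workcell import bot
push(bot,1.25,1.65,step=.05,sp=.025,lim=8)
bot.hold(.4)
for n in["scene","wrist"]: cv2.imwrite(f"pics/{n}5.png",bot.read_camera(n)["pixels"])
```

```text
1.25 [0.43 0.67 0.67] 15.3
1.3 [-0.47 -0.51 -0.  ] 15.8
1.35 [-0.45  0.57 -0.23] 16.2
1.4 [0.6  0.42 0.62] 16.6
1.45 [-0.01 -0.22 -0.43] 17.1
1.5 [-0.27 -0.23  0.22] 17.5
1.55 [ 0.07 -0.02 -0.02] 17.9
1.6 [ 1.23 -1.2  -0.21] 18.4
1.65 [ 0.59 -0.35  0.1 ] 18.8
```

View pics/scene5.png

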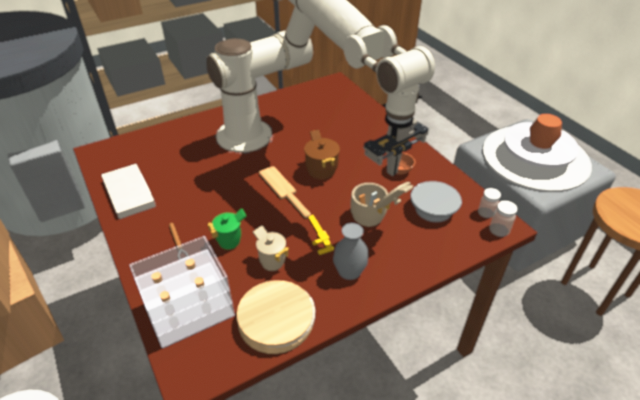

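View pics/wrist5.png

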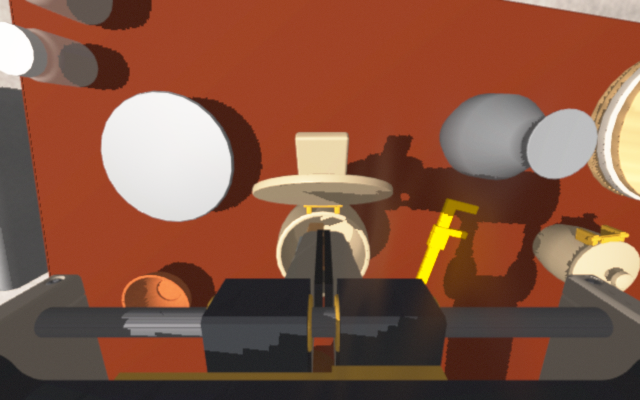

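The lid has gone over and leans back: the wrist view shows the tongue at (322,152), beyond the lid rim at row 190 and clear of the fingers. Next I'll retreat straight up and back, then check the final state.

Run:
```python
from h import *;from workcell import bot
import pickle
p=np.array(bot.current_ee_pos())
bot.line_to(p+[-.06,-.01,.06],max_speed=.1)
bot.line_to(np.array(bot.current_ee_pos())+[-.16,-.03,.06],max_speed=.2)
bot.hold(.5)
print(bot.current_clock(),np.round(bot.current_contact_force(),2))
d0=pickle.load(open("cams0.pkl","rb"));c={n:bot.read_camera(n) for n in("scene","top","wrist")}
for n in c: cv2.imwrite(f"pics/{n}6.png",c[n]["pixels"])
# model prediction of tongue corners at th=2.0 vs 1.85
for th in(1.85,2.0):
    P=[]
    for y in(.017,-.017):
        e=np.array([-.085-HX,.118-HZ]);k,s=np.cos(th),np.sin(th);P.append([k*e[0]+s*e[1]+HX,y,-s*e[0]+k*e[1]+HZ])
    print(th,proj(c["scene"],pot2w(Q,P)).round(1).tolist(),proj(c["wrist"],pot2w(Q,P)).round(1).tolist())
a=c["scene"]["pixels"];z=cv2.resize(a[165:235,335:425],None,fx=7,fy=7,interpolation=cv2.INTER_CUBIC)
cv2.imwrite("pics/z6.png",z)
g=lambda i:cv2.cvtColor(i,cv2.COLOR_BGR2GRAY)
A,B=g(d0["scene"]["pixels"]),g(a)
for nm,(x,y,w,h) in dict(pot=(354,212,24,20),narrow=(252,230,40,44),vase=(333,224,38,58),caliper=(305,214,32,40),paddle=(262,166,50,50),bowl=(384,150,34,28),wheel=(234,280,84,72),tool=(165,220,20,25),grey=(408,180,56,44)).items():
    r=cv2.matchTemplate(B[y-6:y+h+6,x-6:x+w+6],A[y:y+h,x:x+w],cv2.TM_CCOEFF_NORMED);m=cv2.minMaxLoc(r);print(nm,round(m[1],3),m[3][0]-6,m[3][1]-6)
```

```text
21.8417 [ 0.84  0.07 -0.26]
1.85 [[408.0, 178.0], [399.4, 182.8]] [[290.1, -134.7], [333.3, -134.7]]
2.0 [[412.6, 184.6], [404.0, 189.5]] [[290.9, -155.3], [333.1, -155.3]]
pot 0.993 0 0
narrow 0.998 0 0
vase 0.966 0 0
caliper 1.0 0 0
paddle 0.938 0 0
bowl 1.0 0 0
wheel 1.0 0 0
tool 0.999 0 0
grey 0.985 0 0
```

View pics/z6.png

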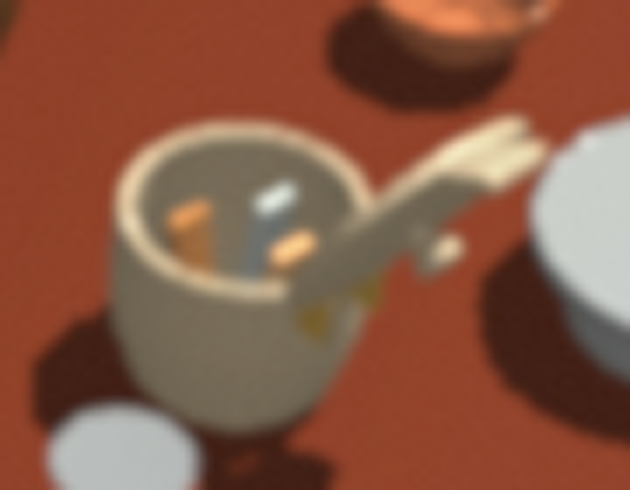

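View pics/wrist6.png

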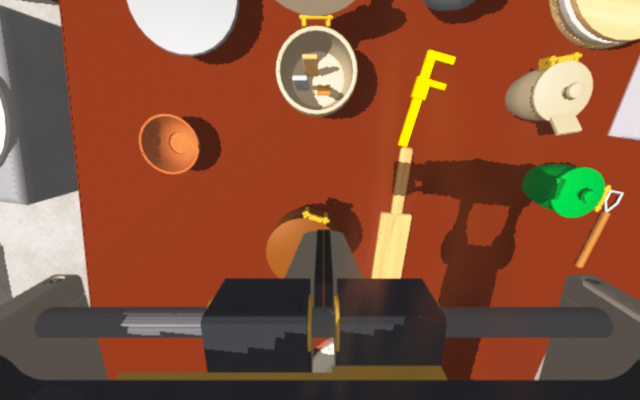

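The zoomed scene view puts the tongue's outer corner at about (413,187). The model predicts (412.6,184.6) at 2.0 rad and (408,178) at 1.85 rad, so the lid is on its stop. Nothing else has shifted, so I'll hand the job in.

```bash
python3 -c "
from workcell import bot
bot.job_done()"
```

```text
the job is handed in; nothing more can be done
```

The wide pot's lid rests fully open, leaning back against its stop. I handed the job in at about 22 s of the 43 s allowed; no verdict was reported.

**What I did:** I found the wide pot by fitting its model to the top and scene images, at (0.619, 0.170) with a yaw of 0.139 rad. I slid the closed fingertips under the tongue and pushed the lid along its arc until it went over its balance point. Then I moved the arm clear.

**Last checks:**
- **Lid:** the tongue's outer corner is at about (413, 187) in the scene image. The model predicts (412.6, 184.6) at 2.0 rad and (408, 178) at 1.85 rad, so the lid is on its stop. I didn't measure the lid's speed directly.
- **Other things on the bench:** image matching showed zero pixel shift for the wide pot, narrow pot, vase, caliper, paddle, bowl, wheel and trimming tool. The vase (0.966) and paddle (0.938) matched less exactly than the rest, probably because the arm's shadow moved.
- **Forces:** early in the lift the sideways push reached about 5.3 N, above the 1 to 4 N expected but well under the 15 N limit. I checked at that point and the pot had not slid. After backing off, the reading was within 1 N, which is the sensor's noise.

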